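Clamp a print head in the cam-lock fixture

ROBOT

A 6-joint arm with a two-finger parallel gripper is mounted at the origin on a cart in front of the work surface, level with it; the furniture and walls round the work are solid. World frame = base frame: x ahead of the robot, y to its left, z up, the work surface at z = 0. Lengths are in mm, angles in rad, forces in N, time in s.
With the tool pointing down it reaches from about 400 to 925 mm from the base axis. Payload 12.5 kg.
Tool frame: the origin (TCP) lies midway between the tips of the shut fingers; the grasp point (between the pads) lies 19 mm behind it (env.pinch_z is the z of the grasp point in the tool frame, in mm); z points along the fingers, y is the line along which they close (so a half turn about z gives the same grasp; the last joint's range is limited). The gripper opens to 95 mm and grips with 3 to 60 N. Pads are 20 mm wide; open, the fingers measure 119 mm over their backs; the gripper's body (75 mm by 180 mm) begins 59 mm behind the grasp point.
Start: joints at [-1.422, 0.491, 1.559, -0, 1.092, -0.106], TCP at [157.555, -604.833, 214.661] pointing down, gripper open.
Joint ranges: [-3.1, 3.1], [-0.84, 2.19], [0.05, 2.79], [-1.13, 4.28], [0.06, 2.93], [-2.69, 2.69]. Speed limits (rad/s): [2.22, 2.22, 2.79, 3.14, 3.14, 3.14].

INTERFACE

Orientations are given as [roll, pitch, yaw] about the fixed x, y, z axes, in that order (R = Rz(yaw) Ry(pitch) Rx(roll)).
In Python, from cell import env, eyes gives the robot as it stands.
- The arm moves only by the shell command python3 -m inch 'ROWS'. ROWS is JSON, a list of rows, each a list of 3 entries, a list of its own where there are three numbers: the shift along the tool's x, y, z in units of 60 mm (1.0 is 60 mm), then the turn about the tool's z in units of 5 degrees (1.0 is 5 degrees), then the closure, from -1 (fully open) to 1 (shut). In form: [[[tx, ty, tz], turn, claw], ...]. A call has exactly 10 rows; each row shifts and turns the commanded pose from where the row before left it, along the tool's axes as they then stand; what a row does not reach is not made up. A row lasts 1/8 s, in which the tool goes at most 62.5 mm and 10.7 degrees, less where a joint would pass 70% of its speed; a pose out of reach is approached as far as the arm can. A call is refused whole if a number of a shift passes 1 or a number of a turn 1, either way. A call with a gripper value outside its range is refused whole. The fingers move at their own pace and stop on an object; the grip force is fixed at half the most. Time passes only in rows, so rows that do not move let the fingers close, or fill a call up. It gives the time, the measured TCP pose, the force, the opening and the grip force at its end, in the units of the state.
- env.state(): the state, without advancing time (a new reading comes with each control period).
- eyes.read_camera(name): name is "scene" or "top" or "wrist"; returns a dict with "pixels" (420x560x3 uint8, red, green, blue), "fx", "fy", "cx", "cy" (pixels), "distortion" ([k1, k2, p1, p2, k3] as OpenCV has them; the pictures are not rectified), "extrinsics" (4x4, takes a point from world to camera coordinates). Camera axes: x right, y down, z forward; pixel columns grow to the right and rows downward; lengths in mm; the calibration is good to about 2 mm. A picture is of the moment at which its call begins. There is no depth.
- env.job_done(): hands the job in; it is judged then, once.
Trained networks look in a picture, given as the dict that the camera call returned (one of the last four; its "shot" number tells which), for a name from the list of things; names that differ only in an ending like _2 or _b are one class to them, and where a whole thing is asked for, a point or a joint stands for the part that bears it (a point fixed in the world has none). Each returns a list of dicts, best first, with "score" (0 to 1); they miss things now and then, are a little off and sometimes report something else, mostly with a low value. They report only what shows in the picture. A call takes as long as a camera call. They do not tell look-alikes from the thing itself.
- eyes.boxes_of(name, picture): "centre" ([row, column] in pixels, amid what is visible of it).
- eyes.cut_out(name, picture): "mask" (420x560 bool, what is visible of it) and "centre" ([row, column] in pixels, amid what is visible of it).
- eyes.spot_point(name, picture): "centre" ([row, column] in pixels: a listed point, or the origin of a listed thing).
The state is a dict: "t": time; "joints": joint angles; "qvel": joint speeds; "tau": joint torques, N m; "eef_pos": TCP position; "tcp_rot": TCP orientation; "ft_force": force on the tool from outside, world axes, zero at the start; "moment": the same for the moment, N m; "opening": opening from 0.0 (shut) to 1.0 (fully open); "grip_force": force on a finger pad.
Only numpy, scipy, OpenCV 4.12 (cv2) and the standard library are available. Lean on these libraries where they do the work, as an engineer would, in place of code of your own. Each camera call takes 0.05 s, during which the arm holds its last target. There are 200 camera calls.

TASK

Lay the print head down flat in the open nest of the cam-clamp fixture, lengthways between the grey housing and the steel jaw, and let go of it without pressing it down hard. Then turn the bar knob on the housing clockwise, gripping it lightly, until you feel the sprung follower drop into its notch and the jaw snaps shut on the head, and leave it clamped there; turned on too far, the cam pushes the jaw open again. Leave the things lying around where they are.

Things in the scene. Friction and masses are not known exactly. Their poses are not given: they have to be found in the camera images.
- fixture: Cam-clamp fixture, fixed to the bench: aluminium base plate 166 x 70 x 12 mm (x -34 to 132 mm); on it a grey housing block 68 x 66 mm, top at 52 mm, carrying the knob; beside it the nest, then a steel jaw. Origin: on the bench under the knob's axis; x runs from the knob to the nest and jaw, y across, z up. Does not move.
- nest (a point): Centre of the open nest (fixture x 74.5 mm, y 0), on the two ledges 22 mm above the bench on which the head rests; axes as the fixture's. The nest is 69 mm long, from the housing face to the open jaw. Set the head's origin here, its y axis along the fixture's x axis, either way round.
- nest_lip (a point): Top of one of four steel corner lips guiding the head's long sides: x 41 to 53 and 93 to 105 mm of the fixture, inner faces at y = +-24.7 mm, tops 33 mm above the bench and flared outward. Between them (x 53 to 93 mm) fingers have room beside the head down to the base plate at 12 mm.
- datum (a point): Point on the housing face that bounds the nest (fixture x 40 mm, 37 mm above the bench), against which the closing jaw slides the head; axes as the fixture's.
- print_head: Removed printer print head, black block with a pale top, body 44 x 64 x 34 mm (its trim 46 x 68 x 35), 90 to 145 g. Origin: centre of the underside; x along the 44 mm width, y along the 64 mm length, z up. Grasp it across its 44 mm width at mid length. A lamp arm slants above it and a printer stands to its right: keep the tool low here (lift it 50 to 60 mm).
- cam_knob: Black bar knob on the housing: round skirt 48 mm across, its underside 53.5 mm above the bench, with an upright bar 46 long, 14 thick, from 62 to 93 mm above the bench. Origin: on the axis, underside of the skirt; x along the bar (white line on the +x half), z up. At the start x points 0 to 0.15 rad clockwise of the fixture's x. Turns clockwise from above, to 2.05 rad.
- knob_grip (a point): On the knob's axis, 81 mm above the bench: where the point between the finger pads should be to grip the bar across its 14 mm thickness; axes as the knob's. A grip of 20 to 30 N carries the turn; more than 45 N is too much for the knob.
- jaw: Dark steel jaw 12 x 36 mm, 13 to 45 mm above the bench, at the nest's far end, one piece with the sprung follower on the cam; slides only along the fixture's x. Origin: at the fixture's origin while the cam holds it open; 5 mm toward the fixture's -x when closed on the head, 7 mm when closed on an empty nest. Its spring shuts it with 14 to 16 N.
- flux_vial: Bystander: small brown flux bottle, 25 mm wide, 54 mm high; origin at its underside.
- gear: Bystander: flat white gear, 36 mm across, 11 mm high; origin at its underside.
- feed_roller: Bystander: black rubber paper feed roller with shaft, 20 x 52 mm, lying; origin at its underside.
- driver: Bystander: small blue-and-black screwdriver, 144 mm long, lying; origin at its underside.
- solder_reel: Bystander: reel of solder wire, 64 x 54 x 42 mm; origin at its underside.
- multimeter: Bystander: green multimeter, 92 x 190 x 46 mm, lying; origin at its underside.
- cam_axis (a point): Housing top, knob axis. The cam inside has a hidden angle: the follower starts to drop 0.2 to 1.25 rad clockwise of the start. Before, the twist about z on the tool is within +-0.25 N m; over the drop (0.2 rad) the knob pulls ahead, -0.1 to -0.5; then about 0.1 rad of free play at 0; then it resists with +0.2 to +0.4 as the jaw reopens, fully 0.6 rad on. In (or turned back to) the play it stays.
Not all that is in view belongs to the job. There is more than one size of the fixture; the one meant has the size given above.

How it is judged:
By the outcome, as a careful person would: the job done as asked, in the order asked, and still so for the second after the job is handed in, with the robot touching nothing.
It also fails if it takes over 64 s, if anything falls off the work surface, if the arm or the gripper's body presses on something with over 40 N, if the wrist force passes 120 N, or if a joint passes its speed limit or range.

## Working session

There is one attempt and no reset: what is moved stays moved. The work goes in short steps, Python scripts to look and compute and a shell command to move; the robot and the scene stay as the last step left them, time stands still between calls to the robot, and variables do not carry over. Pictures are saved under pics/ and viewed, at most 10 in all, crops included, and the job is handed in when it is done.

```bash
ls; mkdir -p pics; cat > h.py <<'E'
import numpy as np, cv2
from cell import env, eyes
def K(p): return np.array([[p['fx'],0,p['cx']],[0,p['fy'],p['cy']],[0,0,1.]]), np.array(p['distortion'],float)
def ray(p,rc):
    k,d=K(p); u=cv2.undistortPoints(np.array([[[rc[1],rc[0]]]],float),k,d)[0,0]
    E=np.array(p['extrinsics']); R,t=E[:3,:3],E[:3,3]
    v=R.T@np.array([u[0],u[1],1]); return -R.T@t, v/np.linalg.norm(v)
def atz(p,rc,z):
    o,v=ray(p,rc); return o+v*(z-o[2])/v[2]
def tri(obs):
    A=np.zeros((3,3));b=np.zeros(3)
    for p,rc in obs:
        o,v=ray(p,rc);M=np.eye(3)-np.outer(v,v);A+=M;b+=M@o
    return np.linalg.solve(A,b)
def proj(p,X):
    k,d=K(p);E=np.array(p['extrinsics'])
    q=cv2.projectPoints(np.array(X,float).reshape(-1,1,3),cv2.Rodrigues(E[:3,:3])[0],E[:3,3],k,d)[0].reshape(-1,2)
    return q[:,::-1]
def save(p,n,crop=None,s=1):
    im=p['pixels'][:,:,::-1]
    if crop: r0,r1,c0,c1=crop; im=im[r0:r1,c0:c1]
    cv2.imwrite('pics/'+n,cv2.resize(im,None,fx=s,fy=s,interpolation=cv2.INTER_CUBIC))
E
python3 - <<'E'
from h import *
s=env.state(); print({k:np.round(v,3).tolist() for k,v in s.items()}, env.pinch_z)
P={n:eyes.read_camera(n) for n in ('scene','top','wrist')}
im=np.vstack([np.hstack([P['scene']['pixels'],P['top']['pixels']])])[:,:,::-1]
for n,p in P.items():
    save(p,n+'0.png',s=1.4 if n!='wrist' else 1)
    for t in ['print_head','fixture','cam_knob','jaw']:
        print(n,t,[(np.round(d['centre']).tolist(),round(d['score'],2)) for d in eyes.boxes_of(t,p)[:4]])
    for t in ['print_head','nest','datum','knob_grip','cam_axis','cam_knob']:
        print(n,'pt',t,[(np.round(d['centre'],1).tolist(),round(d['score'],2)) for d in eyes.spot_point(t,p)[:4]])
E
```

```text
pics
{'t': 0.0, 'joints': [-1.422, 0.492, 1.559, 0.0, 1.092, -0.106], 'qvel': [-0.0, 0.0, 0.002, -0.002, 0.001, -0.0], 'tau': [-0.001, -61.265, -25.818, 0.069, 0.048, -0.0], 'eef_pos': [157.493, -604.575, 214.063], 'tcp_rot': [-3.14, -0.0, 0.255], 'ft_force': [-0.361, 0.008, -0.605], 'moment': [0.019, 0.013, 0.024], 'grip_force': 0.0, 'opening': 1.005} -18.8
scene print_head []
scene fixture [([235.0, 256.0], 0.87), ([118.0, 253.0], 0.82), ([218.0, 258.0], 0.31)]
scene cam_knob [([219.0, 257.0], 0.64)]
scene jaw [([127.0, 256.0], 0.48)]
scene pt print_head []
scene pt nest [([245.0, 260.4], 0.68), ([119.1, 252.5], 0.54)]
scene pt datum [([230.5, 260.9], 0.7), ([114.1, 254.6], 0.66), ([369.0, 250.5], 0.37)]
scene pt knob_grip [([215.8, 254.8], 0.64), ([101.6, 257.3], 0.61)]
scene pt cam_axis [([104.5, 254.6], 0.88), ([219.8, 257.7], 0.83), ([230.1, 260.5], 0.49)]
scene pt cam_knob [([219.5, 257.2], 0.59), ([105.6, 254.0], 0.43)]
top print_head [([189.0, 314.0], 0.74)]
top fixture [([257.0, 162.0], 0.97)]
top cam_knob [([260.0, 146.0], 0.52), ([222.0, 294.0], 0.46)]
top jaw [([219.0, 317.0], 0.71), ([256.0, 168.0], 0.46)]
top pt print_head [([189.7, 313.6], 0.49)]
top pt nest [([217.3, 312.3], 0.98), ([257.5, 165.0], 0.76)]
top pt datum [([253.8, 156.2], 0.8), ([222.4, 301.1], 0.77), ([232.5, 292.7], 0.26)]
top pt knob_grip [([256.3, 149.5], 0.66), ([221.1, 294.0], 0.58)]
top pt cam_axis [([221.1, 293.2], 0.78), ([261.1, 148.7], 0.57)]
top pt cam_knob [([222.5, 292.7], 0.47), ([257.6, 149.2], 0.47)]
wrist print_head []
wrist fixture []
wrist cam_knob []
wrist jaw []
wrist pt print_head []
wrist pt nest []
wrist pt datum []
wrist pt knob_grip []
wrist pt cam_axis []
wrist pt cam_knob []
```

View pics/scene0.png

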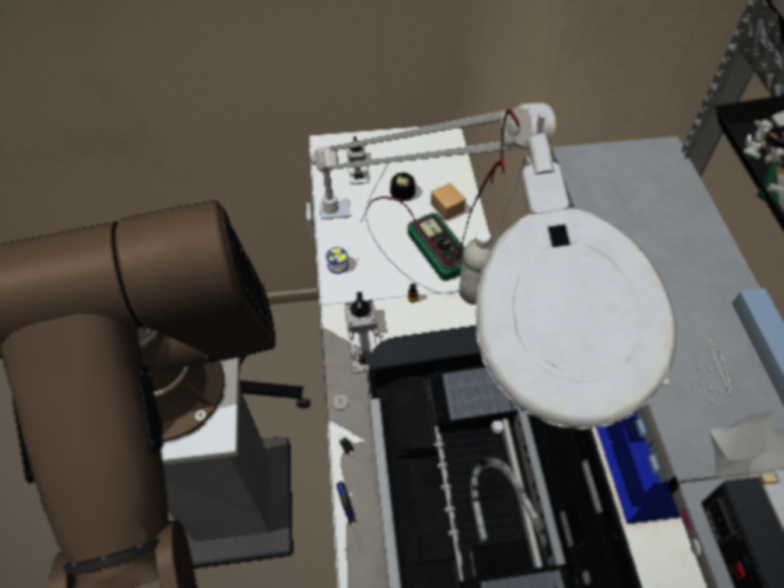

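View pics/top0.png

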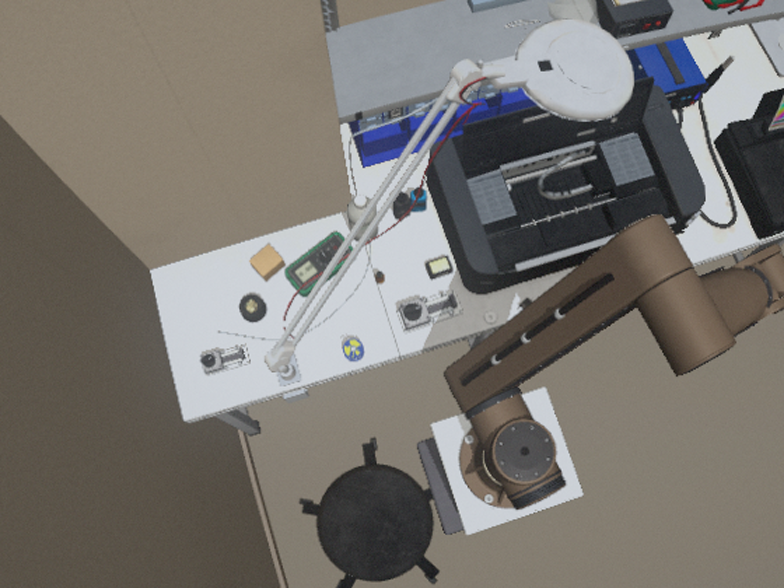

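```bash
python3 - <<'E'
from h import *
a=eyes.read_camera('scene');b=eyes.read_camera('top')
for p in (a,b):
    o,v=ray(p,(210,280)); print(o.round(),v.round(2),p['fx'])
for n,z,l in [('nest',22,[(217.3,312.3),(257.5,165)]),('cam',52,[(221.1,293.2),(261.1,148.7)]),('head',20,[(189.4,313.8)])]:
    for rc in l: print(n,atz(b,rc,z).round(1))
print('scene nest',atz(a,(245,260.4),22).round(),atz(a,(119,252.5),22).round(),'axis',atz(a,(219.8,257.7),52).round(),atz(a,(104.5,254.6),52).round())
E
```

```text
[ 419. -730. 1302.] [ 0.06  0.58 -0.81] 475.9594564752334
[ -39.  292. 1920.] [ 0.27 -0.07 -0.96] 529.8828587358485
nest [438.7  42.   22. ]
nest [453.6 607.   22. ]
cam [438.3 117.1  52. ]
cam [450.3 663.4  52. ]
head [541.7   2.1  20. ]
scene nest [434.  50.  22.] [455. 613.  22.] axis [433. 126.  52.] [468. 659.  52.]
```

The scene camera shows two cam-clamp fixtures: one at px (235,256), the other at (118,253). In the top view they sit at (218,308) and (256,163). The head is at (189,314) in top, with the printer to its right and the lamp arm running from about (254,200) to (54,332).

What could be mistaken for the target:
- **Fixture:** in top, (218,308) has 75 mm from knob to nest, which matches the size given. The one at (256,163) has about 56 mm, so it is the small one. I choose (218,308).
- **Head:** (189,314) is the only black block with a pale top. The multimeter at (188,226), the roller and the black ring at (219,180) are different things.

Next I check with a crop and the clearances.

```bash
python3 - <<'E'
from h import *
a=eyes.read_camera('scene');b=eyes.read_camera('top')
save(b,'crop_top.png',(160,260,240,380),5)
f=lambda s,t:tri([(a,(s[1]/1.4,s[0]/1.4)),(b,(t[1]/1.4,t[0]/1.4))]).round()
print('lamp top',f((530,118),(466,75)),'post',f((325,157),(280,357)),'printer corner',f((372,365),(470,287)),'printer left far',f((375,340),(437,150)))
s=lambda n,p:[d['centre'] for d in eyes.spot_point(n,p)]
print('axis',tri([(a,(219.8,257.7)),(b,(221.1,293.2))]),'nest',tri([(a,(245,260.4)),(b,(217.3,312.3))]),'grip',tri([(a,(215.8,254.8)),(b,(221.1,294.0))]))
E
```

```text
lamp top [673. -59. 722.] post [383. 462. 203.] printer corner [442. -45.  86.] printer left far [563. -80. 386.]
axis [434.12971368 117.87745026  64.00830964] nest [434.56896288  43.23388231  33.83685199] grip [426.61579341 117.33305131  88.51643909]
```

View pics/crop_top.png

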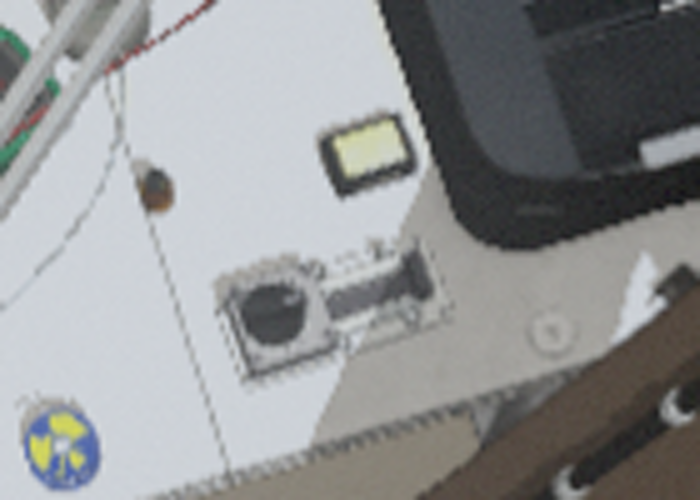

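The crop confirms the choice: the large fixture with its knob on the left at crop (272,312) and its nest at (370,290), and the head with its yellowish top at (368,150), roughly parallel to the fixture. I move there by the front side, avoiding the printer.

```bash
python3 -m inch '[[[0.58,-0.6,0],0,-1],[[0.58,-0.6,0],0,-1],[[0.58,-0.6,0],0,-1],[[0.58,-0.6,0],0,-1],[[0.58,-0.6,0],0,-1],[[0.58,-0.6,0],0,-1],[[0.58,-0.6,0],0,-1],[[0.45,-0.69,0],0,-1],[[0.45,-0.69,0],0,-1],[[0.45,-0.69,0],0,-1]]'
python3 -m inch '[[[0.45,-0.69,0],0,-1],[[0.45,-0.69,0],0,-1],[[0.45,-0.69,0],0,-1],[[0.45,-0.69,0],0,-1],[[0,0,0],-1,-1],[[0,0,0],-1,-1],[[0,0,0],-1,-1],[[0,0,0],-1,-1],[[0,0,0],-1,-1],[[0,0,0],-1,-1]]'
python3 -m inch '[[[0,0,0],-1,-1],[[0,0,0],-1,-1],[[0,0,0],-1,-1],[[0,0,0],-1,-1],[[0,0,0],-1,-1],[[0,0,0],-1,-1],[[0,0,0],-1,-1],[[0,0,0],-1,-1],[[0,0,0],-1,-1],[[0,0,0],0,-1]]'
cat > look.py <<'E'
from h import *
import sys
s=env.state(); print(s['t'],np.round(s['eef_pos'],1),np.round(s['tcp_rot'],4))
p=eyes.read_camera('wrist'); save(p,sys.argv[1],s=1.4)
import pickle; pickle.dump({k:p[k] for k in p},open(sys.argv[1]+'.pkl','wb'))
o,v=ray(p,(p['cy'],p['cx'])); print('cam',o.round(),v.round(2))
for t in ['print_head','nest','nest_lip','datum','knob_grip','cam_axis','jaw','fixture','cam_knob']:
    print(t,[(np.round(d['centre'],1).tolist(),round(d['score'],2)) for d in eyes.spot_point(t,p)[:4]])
for d in eyes.cut_out('print_head',p)[:1]:
    c=cv2.findContours(d['mask'].astype(np.uint8),cv2.RETR_EXTERNAL,cv2.CHAIN_APPROX_NONE)[0]; c=max(c,key=cv2.contourArea)
    print('mask rect',cv2.minAreaRect(c), d['mask'].sum())
E
python3 look.py w1.png
```

```text
t: 3.1
eef_pos: [377.2, -157.5, 214.9]
tcp_rot: [3.141, -0.0, 0.255]
ft_force: [0.5, -0.5, 0.2]
opening: 1.002
grip_force: 0.0
t: 4.35
eef_pos: [439.7, 28.5, 214.7]
tcp_rot: [3.141, -0.0, 0.781]
ft_force: [-0.0, -0.1, 0.1]
opening: 1.0
grip_force: 0.0
t: 5.6
eef_pos: [439.7, 28.5, 214.7]
tcp_rot: [3.141, 0.0, 1.563]
ft_force: [-0.2, 0.0, 0.5]
opening: 0.999
grip_force: 0.0
5.6 [439.7  28.5 214.7] [3.1414e+00 1.0000e-04 1.5633e+00]
cam [440. 103. 384.] [-0.   -0.26 -0.96]
print_head [([203.9, 357.9], 0.87)]
nest [([178.7, 274.0], 0.75)]
nest_lip []
datum [([148.3, 268.9], 0.81)]
knob_grip [([104.6, 268.7], 0.73)]
cam_axis [([112.8, 269.3], 0.96), ([65.9, 380.5], 0.39), ([157.2, 295.5], 0.17)]
jaw []
fixture [([112.9, 271.0], 0.93)]
cam_knob [([108.0, 267.9], 0.9)]
mask rect ((361.0, 209.0), (56.0, 42.0), 90.0) 2267
```

View pics/w1.png

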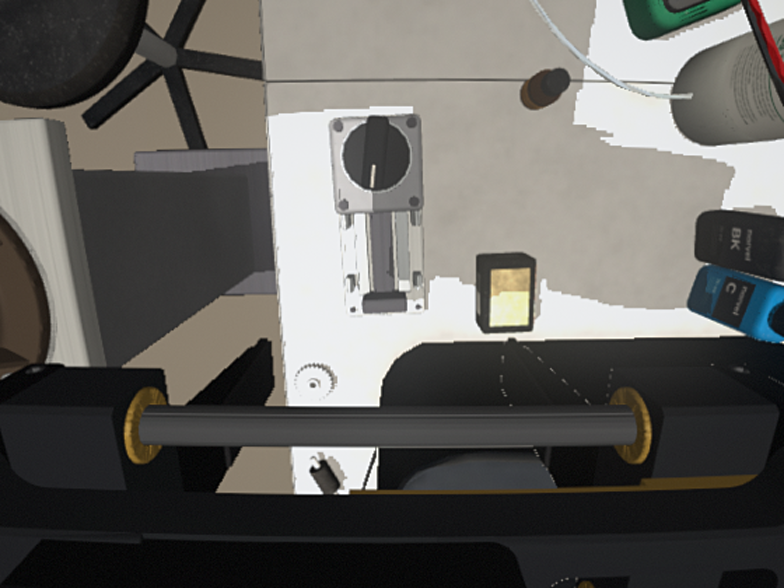

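The wrist view shows the knob at px (105,268), white line pointing to the nest; nest at (179,272); jaw at (216,275); head at (207,361) with its long side parallel to the fixture; the printer edge is just below it. Next, a second wrist view from another position.

```bash
python3 -m inch '[[[0.11,0.45,0.22],0,-1],[[0.11,0.45,0.22],0,-1],[[0.11,0.45,0.22],0,-1],[[0,0,0],0,-1],[[0,0,0],0,-1],[[0,0,0],0,-1],[[0,0,0],0,-1],[[0,0,0],0,-1],[[0,0,0],0,-1],[[0,0,0],0,-1]]'
python3 look.py w2.png
python3 - <<'E'
from h import *
import pickle
A=pickle.load(open('w1.png.pkl','rb'));B=pickle.load(open('w2.png.pkl','rb'))
b=eyes.read_camera('top')
# head corner refinement: bounding of bright/yellow label in both
for p in (A,B):
    hsv=cv2.cvtColor(p['pixels'],cv2.COLOR_RGB2HSV); 
    m=cv2.inRange(hsv,(12,60,90),(40,255,255)); n,l,st,c=cv2.connectedComponentsWithStats(m)
    i=np.argsort(-st[1:,4])[:4]+1; print(st[i].tolist(),c[i].round(1).tolist())
E
```

```text
t: 7.4
eef_pos: [520.8, 47.7, 175.0]
tcp_rot: [3.142, 0.0, 1.564]
ft_force: [0.5, 0.3, -0.6]
opening: 0.997
grip_force: 0.0
7.4 [520.8  47.7 175. ] [3.1415e+00 1.0000e-04 1.5638e+00]
cam [521. 122. 345.] [-0.   -0.26 -0.96]
print_head [([232.2, 293.9], 0.93)]
nest [([205.6, 196.2], 0.7)]
nest_lip [([182.4, 218.4], 0.91), ([207.7, 195.6], 0.16)]
datum [([170.1, 186.3], 0.58)]
knob_grip [([129.0, 170.3], 0.64)]
cam_axis [([133.6, 177.6], 0.83)]
jaw []
fixture [([130.8, 195.1], 0.77)]
cam_knob [([132.0, 177.3], 0.61)]
mask rect ((294.5, 234.5), (65.0, 43.0), 90.0) 2687
[[350, 191, 29, 31, 571], [89, 281, 14, 50, 246], [453, 282, 12, 49, 214], [107, 278, 6, 11, 36]] [[364.8, 201.5], [93.3, 307.4], [460.2, 307.5], [109.8, 282.4]]
[[279, 218, 32, 32, 490], [89, 281, 14, 50, 243], [453, 281, 12, 50, 216], [107, 278, 6, 11, 37]] [[297.0, 226.8], [93.2, 307.7], [460.2, 307.0], [109.8, 282.4]]
```

View pics/w2.png

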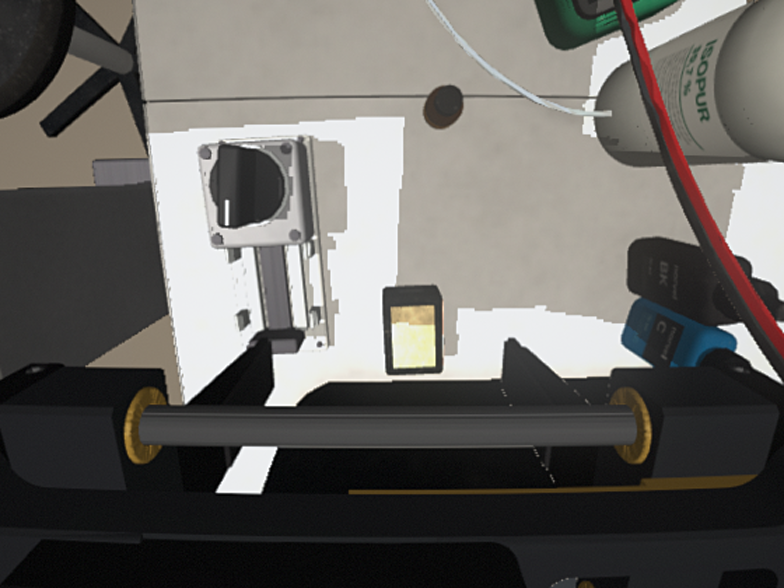

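Second view: knob at px (130,168), nest (205,196), jaw (243,198), head (232,294); finger shadows are at the bottom. I make one enlarged composite to pick exact corners.

```bash
python3 - <<'E'
from h import *
import pickle
A=pickle.load(open('w1.png.pkl','rb'));B=pickle.load(open('w2.png.pkl','rb'))
r=lambda im,s:cv2.resize(im[:,:,::-1],None,fx=s,fy=s,interpolation=cv2.INTER_CUBIC)
# w1 fixture rows75-230 cols230-310 ; w2 fixture rows 90-255 cols135-240; heads right
W=np.zeros((600,790,3),np.uint8)
a=r(A['pixels'][78:228,232:308],4);W[:600,:304]=a
b=r(B['pixels'][94:254,138:242],3);W[:480,306:618]=b
c=r(A['pixels'][176:242,334:388],3);W[:198,620:782]=c
d=r(B['pixels'][200:272,268:322],3);W[200:416,620:782]=d
cv2.imwrite('pics/comp.png',W)
E
```

```text
(no output)
```

View pics/comp.png

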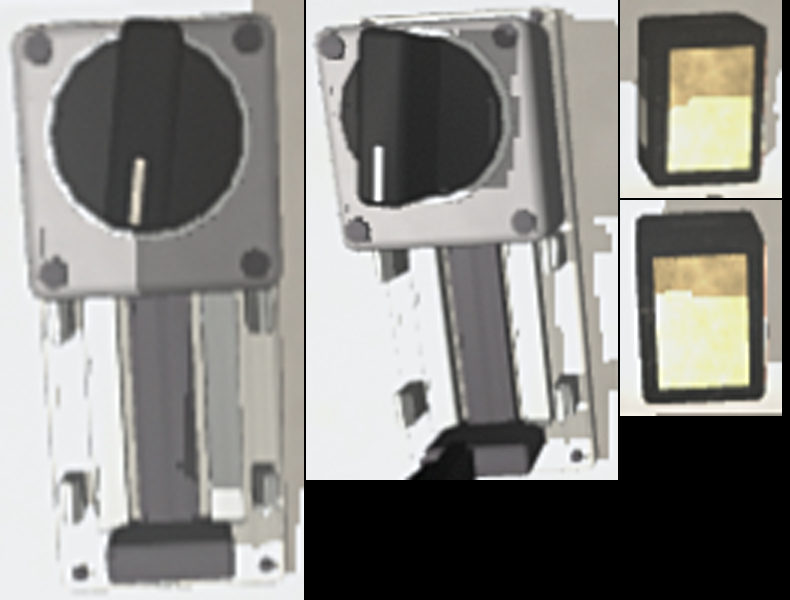

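Composite: housing bolts at (38,48), (248,38), (54,272), (254,263) in w1 and (331,44), (504,35), (356,228), (525,222) in w2. The head's pale label corners are clear in both, and so are the jaw top and base-plate holes. I triangulate these.

```bash
cat > meas.py <<'E'
from h import *
import pickle
A=pickle.load(open('w1.png.pkl','rb'));B=pickle.load(open('w2.png.pkl','rb'))
fa=lambda x,y:(78+(y+.5)/4-.5,232+(x+.5)/4-.5)
fb=lambda x,y:(94+(y+.5)/3-.5,138+(x-306+.5)/3-.5)
ha=lambda x,y:(176+(y+.5)/3-.5,334+(x-620+.5)/3-.5)
hb=lambda x,y:(200+(y-200+.5)/3-.5,268+(x-620+.5)/3-.5)
T=lambda a,b:tri([(A,a),(B,b)])
bolts=[T(fa(*a),fb(*b)) for a,b in [((38,48),(331,44)),((248,38),(504,35)),((54,272),(356,228)),((254,263),(525,222))]]
print('bolts',np.round(bolts,1))
lab=[T(ha(*a),hb(*b)) for a,b in [((669,48),(653,256)),((754,46),(745,254)),((750,171),(748,385)),((668,171),(656,388))]]
print('label',np.round(lab,1),np.mean(lab,0).round(1))
print('hole',T(fa(266,565),fb(577,456)).round(1))
print('skirt ends of white line',T(fa(139,160),fb(378,148)).round(1),T(fa(136,222),fb(378,200)).round(1))
for n,a,b in [('nest',(178.7,274.0),(205.6,196.2)),('datum',(148.3,268.9),(170.1,186.3)),('grip',(104.6,268.7),(129,170.3)),('axis',(112.8,269.3),(133.6,177.6)),('knob',(108,267.9),(132,177.3)),('head',(203.9,357.9),(232.2,293.9))]: print(n,T(a,b).round(1))
# fixed-z estimates
for n,q,z in [('bolts',[(38,48),(248,38),(54,272),(254,263)],52)]:
    print(n,np.round([atz(A,fa(*x),z) for x in q],1))
print('boltsB',np.round([atz(B,fb(*x),52) for x in [(331,44),(504,35),(356,228),(525,222)]],1))
print('jaw top A',np.round([atz(A,fa(*x),45) for x in [(108,533),(233,530),(111,580),(231,578)]],1))
print('house edge A (+x,z52)',np.round([atz(A,fa(*x),52) for x in [(50,297),(160,294),(270,287)]],1),'B',np.round([atz(B,fb(*x),52) for x in [(356,248),(520,240)]],1))
print('holes A',np.round([atz(A,fa(*x),12) for x in [(80,572),(266,565)]],1))
print('skirt edge A z62?',np.round([atz(A,fa(*x),60) for x in [(51,135),(243,135),(137,233)]],1))
print('head near edge z35 A',np.round([atz(A,ha(*x),35) for x in [(665,185),(755,181),(766,30),(762,100)]],1),'B',np.round([atz(B,hb(*x),35) for x in [(650,402),(757,398),(766,225),(763,300)]],1))
E
python3 meas.py
```

```text
bolts [[405.  140.6  52.9]
 [456.9 142.3  53.5]
 [407.4  86.   53.5]
 [459.   87.2  49.2]]
label [[522.3  32.9  33.5]
 [553.3  34.4  37.2]
 [555.9 -14.9  35.3]
 [523.2 -14.   38.3]] [538.7   9.6  36.1]
hole [465.5  -4.9  11.8]
skirt ends of white line [430.9 112.   93.6] [430.   98.7  94.8]
nest [436.8  46.3  27.2]
datum [431.1  82.1  31.8]
grip [432.9 123.4  76.6]
axis [432.6 118.1  55.9]
knob [431.6 121.2  54.6]
head [538.6  12.   11.7]
bolts [[405.  140.5  52. ]
 [457.  142.4  52. ]
 [407.3  85.7  52. ]
 [458.8  87.6  52. ]]
boltsB [[404.6 140.8  52. ]
 [456.5 142.4  52. ]
 [406.8  86.   52. ]
 [459.7  87.3  52. ]]
jaw top A [[419.3  14.3  45. ]
 [453.9  14.9  45. ]
 [419.8   0.7  45. ]
 [453.4   1.   45. ]]
house edge A (+x,z52) [[406.   79.4  52. ]
 [434.5  79.9  52. ]
 [463.   81.5  52. ]] B [[406.1  79.8  52. ]
 [457.8  81.7  52. ]]
holes A [[408.4  -6.6  12. ]
 [465.4  -4.8  12. ]]
skirt edge A z62? [[408.3 119.2  60. ]
 [455.4 118.9  60. ]
 [429.1  95.5  60. ]]
head near edge z35 A [[523.3 -21.1  35. ]
 [558.7 -19.8  35. ]
 [558.2  40.   35. ]
 [558.8  12.9  35. ]] B [[521.  -20.6  35. ]
 [559.  -19.3  35. ]
 [560.4  43.9  35. ]
 [560.1  17.3  35. ]]
```

```bash
cat >> meas.py <<'E'
print('---')
from scipy.optimize import minimize
def dark(p,r0,r1,c0,c1):
    g=p['pixels'].astype(int); m=np.zeros(g.shape[:2],np.uint8)
    hsv=cv2.cvtColor(p['pixels'],cv2.COLOR_RGB2HSV)
    k=((hsv[...,2]<75)|((hsv[...,1]>70)&(hsv[...,0]>12)&(hsv[...,0]<40)))
    m[r0:r1,c0:c1]=k[r0:r1,c0:c1]; m=cv2.morphologyEx(m,cv2.MORPH_CLOSE,np.ones((3,3)))
    n,l,st,_=cv2.connectedComponentsWithStats(m); i=1+np.argmax(st[1:,4]); return l==i
M=[dark(A,176,240,334,388),dark(B,200,270,268,322)]
for m in M: ys,xs=np.where(m); print(m.sum(),ys.min(),ys.max(),xs.min(),xs.max())
S=4
def cost(v,w,l,h):
    x,y,th=v; c=[]
    R=np.array([[np.cos(th),-np.sin(th)],[np.sin(th),np.cos(th)]])
    X=[[*(R@[sx*w/2,sy*l/2]+[x,y]),z] for sx in(-1,1) for sy in(-1,1) for z in(0,h)]
    e=0
    for p,m in zip((A,B),M):
        q=proj(p,X)[:,::-1]; hull=cv2.convexHull(q.astype(np.float32))
        im=np.zeros((420*S,560*S),np.uint8); cv2.fillConvexPoly(im,np.round((hull+.5)*S-.5).astype(int),255)
        f=cv2.resize(im,(560,420),interpolation=cv2.INTER_AREA)/255.; e+=np.abs(f-m).sum()
    return e
for dims in [(44,64,34),(46,68,35)]:
    r=minimize(cost,[538.5,12,0.0],args=dims,method='Nelder-Mead',options=dict(initial_simplex=[[538.5,12,0],[542,12,0],[538.5,16,0],[538.5,12,.08]]))
    print(dims,r.x.round(3),r.fun)
E
python3 meas.py | sed -n '/---/,$p'
```

```text
---
1509 181 237 340 381
1504 204 267 274 316
(44, 64, 34) [5.3924e+02 9.0010e+00 5.7000e-02] 2315.658823529412
(46, 68, 35) [5.39613e+02 8.46900e+00 1.05000e-01] 2889.717647058824
```

```bash
python3 - <<'E'
s=open('meas.py').read()
s=s.replace("return l==i","c=cv2.convexHull(np.argwhere(l==i)[:,::-1].astype(np.int32)); o=np.zeros(m.shape,np.uint8); cv2.fillConvexPoly(o,c,1); return o>0")
s=s.replace("    print(dims,","    print(cost(r.x,*dims),dims,")
open('meas.py','w').write(s)
E
python3 meas.py | sed -n '/---/,$p'
```

```text
---
2297 181 237 340 381
2605 204 267 274 316
436.1843137254902 (44, 64, 34) [5.39549e+02 8.37300e+00 2.00000e-02] 436.1843137254902
994.8000000000002 (46, 68, 35) [5.39614e+02 7.51800e+00 5.80000e-02] 994.8000000000002
```

```bash
cat >> meas.py <<'E'
print('+++')
for h in (30,34):
    r=minimize(lambda v:cost(v[:3],v[3],v[4],h),[539,10,0.02,42,62],method='Nelder-Mead',options=dict(initial_simplex=np.array([539,10,0.02,42,62])+np.vstack([np.zeros(5),np.diag([3,3,.06,-4,-4])]),maxiter=400)); print(h,r.x.round(3),r.fun)
x0=proj(A,[[538,y,z] for y,z in ((-20,35),(44,35),(44,0))]);x1=proj(B,[[538,y,z] for y,z in ((-20,35),(44,35),(44,0))]);print(x0.round(1),x1.round(1))
for p,f in ((A,358),(B,295)):
    g=cv2.cvtColor(p['pixels'],cv2.COLOR_RGB2GRAY); print(g[174:272,f-14].tolist())
E
python3 meas.py | sed -n '/+++/,$p'
```

```text
+++
30 [5.39418e+02 8.51800e+00 4.60000e-02 4.27310e+01 6.20700e+01] 142.75294117647059
34 [5.39045e+02 9.45000e+00 3.80000e-02 4.19530e+01 6.06010e+01] 155.68627450980392
[[236.3 361.2]
 [182.2 364.8]
 [177.4 357.1]] [[266.4 293.6]
 [208.  294.1]
 [200.3 292.4]]
[171, 171, 171, 172, 174, 176, 155, 99, 55, 56, 57, 58, 59, 58, 59, 58, 58, 59, 58, 60, 58, 58, 59, 59, 58, 60, 59, 59, 59, 61, 60, 59, 60, 59, 61, 58, 59, 57, 59, 59, 60, 60, 61, 59, 59, 59, 60, 60, 59, 59, 60, 60, 60, 61, 59, 61, 61, 61, 59, 56, 50, 58, 112, 177, 230, 236, 232, 232, 238, 167, 63, 44, 51, 51, 50, 50, 48, 49, 49, 48, 47, 47, 45, 45, 44, 43, 42, 43, 43, 40, 41, 40, 39, 38, 37, 37, 36, 36]
[238, 238, 238, 238, 239, 238, 238, 238, 239, 238, 239, 238, 238, 238, 238, 239, 239, 238, 238, 239, 239, 239, 239, 240, 240, 241, 241, 242, 244, 249, 194, 76, 60, 64, 64, 65, 66, 64, 65, 68, 67, 66, 70, 65, 71, 143, 178, 175, 174, 176, 174, 170, 172, 175, 173, 168, 169, 223, 244, 243, 243, 243, 243, 242, 243, 243, 243, 242, 242, 241, 241, 241, 242, 244, 245, 246, 245, 245, 246, 248, 248, 248, 247, 247, 247, 248, 249, 251, 207, 113, 58, 55, 47, 70, 204, 239, 238, 162]
```

Heights agree with the text: bolts 52, label 35, hole 12. Results:
- **Nest:** about (434.9, 46.4).
- **Fixture:** x axis at about −90+2.1°.
- **Head:** centre about (539, 9.8), the same yaw as the fixture.
- **Knob bar:** about 0.1 rad clockwise.

Now approaching the head.

```bash
python3 -m inch '[[[0,0,0],-0.5,-0.5],[[-0.32,0.14,0],0,-0.5],[[-0.32,0.14,0],0,-0.5],[[0,0,0.7],0,-0.5],[[0,0,0.7],0,-0.5],[[0,0,0.6],0,-0.5],[[0,0,0.5],0,-0.5],[[0,0,0.36],0,-0.5],[[0,0,0],0,-0.5],[[0,0,0],0,-0.5]]'
python3 -c "
from h import *
s=env.state();print(s['opening'],s['eef_pos'],s['ft_force'],s['moment'])"
```

```text
t: 9.25
eef_pos: [539.4, 9.1, 3.3]
tcp_rot: [-3.142, 0.0, 1.606]
ft_force: [0.5, 0.5, 0.7]
opening: 0.751
grip_force: 0.0
0.7514905690674685 [539.36174263   9.08449928   3.31419614] [0.46390057 0.46010052 0.71849513] [-0.04983545 -0.12738752  0.0001518 ]
```

```bash
python3 -m inch '[[[0,0,0],0,1],[[0,0,0],0,1],[[0,0,0],0,1],[[0,0,0],0,1],[[0,0,0],0,1],[[0,0,0],0,1],[[0,0,0],0,1],[[0,0,0],0,1],[[0,0,0],0,1],[[0,0,0],0,1]]'
python3 -m inch '[[[0,0,-0.3],0,1],[[0,0,-0.3],0,1],[[0,0,-0.3],0,1],[[0,0,0],0,1],[[0,0,0],0,1],[[0,0,0],0,1],[[0,0,0],0,1],[[0,0,0],0,1],[[0,0,0],0,1],[[0,0,0],0,1]]'
python3 look.py w3.png
```

```text
t: 10.5
eef_pos: [539.1, 10.0, 3.6]
tcp_rot: [3.141, 0.0, 1.607]
ft_force: [-0.1, 0.2, 5.1]
opening: 0.464
grip_force: 30.0
t: 11.75
eef_pos: [539.0, 10.0, 57.4]
tcp_rot: [3.142, 0.0, 1.607]
ft_force: [0.3, 0.2, -0.8]
opening: 0.465
grip_force: 30.0
11.75 [539.   10.   57.4] [3.1415e+00 1.0000e-04 1.6074e+00]
cam [536.  84. 227.] [ 0.01 -0.26 -0.96]
print_head [([262.0, 276.9], 0.56)]
nest [([185.5, 125.0], 0.63)]
nest_lip [([143.5, 153.5], 0.78), ([322.0, 70.3], 0.72), ([262.4, 275.6], 0.24)]
datum [([129.6, 103.8], 0.64)]
knob_grip [([36.9, 43.0], 0.89), ([260.2, 274.8], 0.46)]
cam_axis [([52.0, 79.4], 0.71)]
jaw []
fixture [([70.9, 127.3], 0.67)]
cam_knob [([53.5, 79.6], 0.6)]
mask rect ((277.3859558105469, 248.73934936523438), (93.30152893066406, 81.58637237548828), 0.7073193788528442) 9034
```

View pics/w3.png

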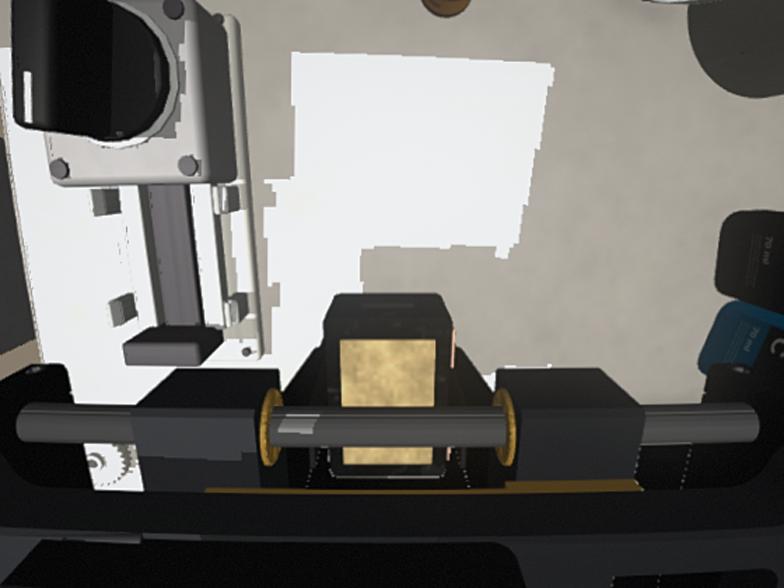

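Head is held (opening 44 mm); label runs rows 243–332 and columns 243–311, near end at row 341. The fixture nest is at left (185,125), clear. Now computing the head's offset in the tool.

```bash
python3 - <<'E'
from h import *
import pickle
C=pickle.load(open('w3.png.pkl','rb'))
f=lambda x,y,z:atz(C,((y+.5)/1.4-.5,(x+.5)/1.4-.5),z).round(1)
print('label',[f(x,y,89) for x,y in [(340,340),(436,339),(434,465),(343,464)]])
print('ends near',f(385,478,89),f(385,478,84),'top far edges?',f(385,303,89),f(385,325,89),'outline top z54',f(385,294,54))
print('widths',f(328,476,89),f(448,476,89),f(325,300,89),f(452,300,89))
print('bolts',f(60,168,52),f(189,166,52),'edge',f(60,186,52),f(190,184,52))
print('jaw top',f(124,345,45),f(195,339,45),f(222,327,45),f(136,330,45),'hole',f(247,352,12))
for n,rc,z in [('nest',(185.5,125),22),('datum',(129.6,103.8),37),('lip',(143.5,153.5),33),('axis',(52,79.4),52),('head',(262,276.9),54)]: print(n,atz(C,rc,z).round(1))
g=cv2.cvtColor(C['pixels'],cv2.COLOR_RGB2GRAY); print(g[200:250,262].tolist()); print(g[325:350,262].tolist())
E
```

```text
label [array([522. ,  32.4,  89. ]), array([553.8,  33.9,  89. ]), array([556.4, -14.6,  89. ]), array([523.4, -15.4,  89. ])]
ends near [538.8 -20.8  89. ] [538.9 -24.6  84. ] top far edges? [536.4  45.7  89. ] [536.7  38.2  89. ] outline top z54 [536.5  39.7  54. ]
widths [517.9 -20.8  89. ] [561.8 -19.2  89. ] [517.  46.  89.] [558.   47.5  89. ]
bolts [407.3  85.5  52. ] [459.5  87.1  52. ] edge [406.4  78.6  52. ] [459.4  80.4  52. ]
jaw top [420.7   9.5  45. ] [453.5  13.8  45. ] [466.   19.9  45. ] [427.1  16.9  45. ] hole [465.7  -5.1  12. ]
nest [436.6  44.4  22. ]
datum [433.7  80.6  37. ]
lip [461.7  73.   33. ]
axis [431.8 120.2  52. ]
head [538.8   7.9  54. ]
[173, 172, 173, 173, 173, 173, 174, 175, 159, 107, 56, 52, 54, 56, 54, 53, 55, 59, 59, 54, 50, 49, 48, 49, 47, 47, 48, 50, 48, 49, 47, 47, 47, 47, 46, 45, 47, 46, 47, 44, 42, 44, 100, 170, 195, 196, 199, 201, 196, 188]
[182, 180, 179, 180, 181, 169, 114, 33, 17, 21, 20, 23, 19, 19, 25, 74, 50, 15, 7, 11, 10, 6, 10, 3, 14]
```

Head centre in the tool: offset only about (−0.2, −0.5) mm, aligned with the fixture. Carrying over the nest, then checking before lowering.

```bash
python3 -m inch '[[[0.1,-0.3,0],0,1],[[0.17,-0.43,0],0,1],[[0.17,-0.43,0],0,1],[[0.15,-0.35,0],0,1],[[0.08,-0.2,0],0,1],[[0,0,0],0,1],[[0,0,0],0,1],[[0,0,0],0,1],[[0,0,0],0,1],[[0,0,0],0,1]]'
python3 look.py w4.png
```

```text
t: 13.55
eef_pos: [435.1, 46.3, 57.3]
tcp_rot: [-3.142, 0.0, 1.607]
ft_force: [-0.1, 0.9, -1.4]
opening: 0.459
grip_force: 30.0
13.55 [435.1  46.3  57.3] [-3.1416e+00  1.0000e-04  1.6073e+00]
cam [432. 121. 227.] [ 0.01 -0.26 -0.96]
print_head [([258.1, 275.2], 0.91)]
nest []
nest_lip [([209.9, 318.0], 0.88)]
datum [([193.5, 273.5], 0.82)]
knob_grip [([128.1, 279.5], 0.7)]
cam_axis []
jaw []
fixture [([133.7, 277.0], 0.9)]
cam_knob [([128.3, 278.0], 0.89)]
mask rect ((277.5, 249.0), (80.0, 93.0), 90.0) 8806
```

View pics/w4.png

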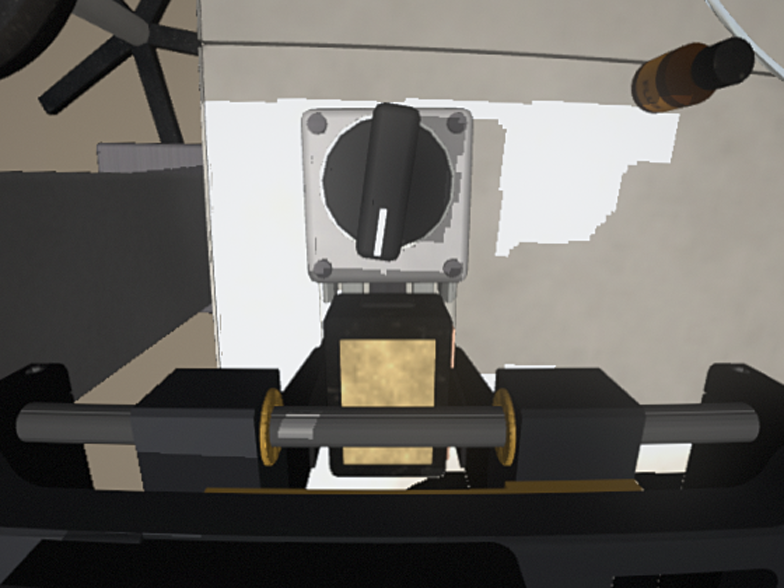

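Over the nest: housing edge at px row 201, head's far lower edge at row 210, about 4.5 mm gap; laterally centred between the lips (columns 236 and 322). Knob bar is seen upright with its line toward the nest. Lowering in stages.

```bash
python3 -m inch '[[[0,0,0.08],0,1],[[0,0,0.1],0,1],[[0,0,0.1],0,1],[[0,0,0],0,1],[[0,0,0],0,1],[[0,0,0],0,1],[[0,0,0],0,1],[[0,0,0],0,1],[[0,0,0],0,1],[[0,0,0],0,1]]'
python3 -c "
from h import *
s=env.state();print(s['eef_pos'],s['ft_force'],s['moment'])"
```

```text
t: 15.35
eef_pos: [435.0, 46.4, 40.6]
tcp_rot: [3.142, 0.0, 1.607]
ft_force: [0.3, 0.6, -2.0]
opening: 0.459
grip_force: 30.0
[434.9726461   46.3719594   40.61294029] [ 0.30637311  0.62119727 -1.9778211 ] [-0.01319385 -0.05812626  0.00749443]
```

```bash
python3 -m inch '[[[0,0,0.06],0,1],[[0,0,0.06],0,1],[[0,0,0.06],0,1],[[0,0,0.03],0,1],[[0,0,0],0,1],[[0,0,0],0,1],[[0,0,0],0,1],[[0,0,0],0,1],[[0,0,0],0,1],[[0,0,0],0,1]]'
python3 -c "
from h import *
s=env.state();print(s['eef_pos'],s['ft_force'],s['moment'])"
```

```text
t: 16.6
eef_pos: [435.0, 46.4, 28.0]
tcp_rot: [3.141, 0.0, 1.607]
ft_force: [0.7, 0.5, -1.4]
opening: 0.457
grip_force: 30.0
[434.98063134  46.37198164  28.02813842] [ 0.69861409  0.52292246 -1.40812625] [-0.02365068 -0.10077345 -0.02192645]
```

```bash
python3 -m inch '[[[0,0,0.02],0,1],[[0,0,0.01],0,1],[[0,0,0.01],0,1],[[0,0,0],0,1],[[0,0,0],0,1],[[0,0,0],0,1],[[0,0,0],0,1],[[0,0,0],0,1],[[0,0,0],0,1],[[0,0,0],0,1]]'
python3 -c "
from h import *
s=env.state();print(s['eef_pos'],s['ft_force'],s['moment'])"
```

```text
t: 17.85
eef_pos: [434.9, 46.4, 25.6]
tcp_rot: [-3.142, 0.0, 1.607]
ft_force: [0.0, 0.3, -1.0]
opening: 0.46
grip_force: 30.0
[434.93311168  46.38431715  25.59404799] [ 0.02197307  0.31260186 -0.99679742] [-0.03289578 -0.03738204 -0.02087106]
```

```bash
python3 -m inch '[[[0,0,0.01],0,1],[[0,0,0],0,1],[[0,0,0],0,1],[[0,0,0],0,1],[[0,0,0],0,1],[[0,0,0],0,1],[[0,0,0],0,1],[[0,0,0],0,1],[[0,0,0],0,1],[[0,0,0],0,1]]'
python3 -c "
from h import *
s=env.state();print(s['eef_pos'],s['ft_force'],s['moment'])"
```

```text
t: 19.1
eef_pos: [434.9, 46.4, 25.6]
tcp_rot: [3.141, 0.0, 1.607]
ft_force: [-2.5, 0.2, 12.3]
opening: 0.461
grip_force: 30.0
[434.93149379  46.39128564  25.56038233] [-2.47987536  0.1643337  12.33101447] [-0.04028355  0.42060547 -0.01851744]
```

```bash
python3 -m inch '[[[0,0,0],0,-0.5],[[0,0,0],0,-0.5],[[0,0,0],0,-0.5],[[0,0,0],0,-0.5],[[0,0,0],0,-0.5],[[0,0,0],0,-0.5],[[0,0,-0.3],0,-0.5],[[0,0,-0.6],0,-0.5],[[0,0,-0.6],0,-0.5],[[0,0,0],0,-0.5]]'
python3 look.py w5.png
```

```text
t: 20.35
eef_pos: [435.9, 46.4, 116.9]
tcp_rot: [3.137, 0.0, 1.608]
ft_force: [0.0, -1.3, 0.1]
opening: 0.747
grip_force: 0.0
20.35 [435.9  46.4 116.9] [3.1372e+00 5.0000e-04 1.6076e+00]
cam [432. 121. 287.] [ 0.01 -0.26 -0.96]
print_head [([216.7, 275.1], 0.73)]
nest []
nest_lip [([191.0, 307.8], 0.92)]
datum [([179.0, 275.9], 0.6), ([130.9, 274.3], 0.58)]
knob_grip [([129.2, 274.9], 0.74), ([191.5, 308.9], 0.16)]
cam_axis [([129.6, 274.2], 0.58)]
jaw [([77.3, 424.0], 0.67)]
fixture [([130.8, 276.3], 0.73)]
cam_knob [([128.6, 276.2], 0.86)]
mask rect ((275.5, 224.5), (83.0, 59.0), 90.0) 4674
```

View pics/w5.png

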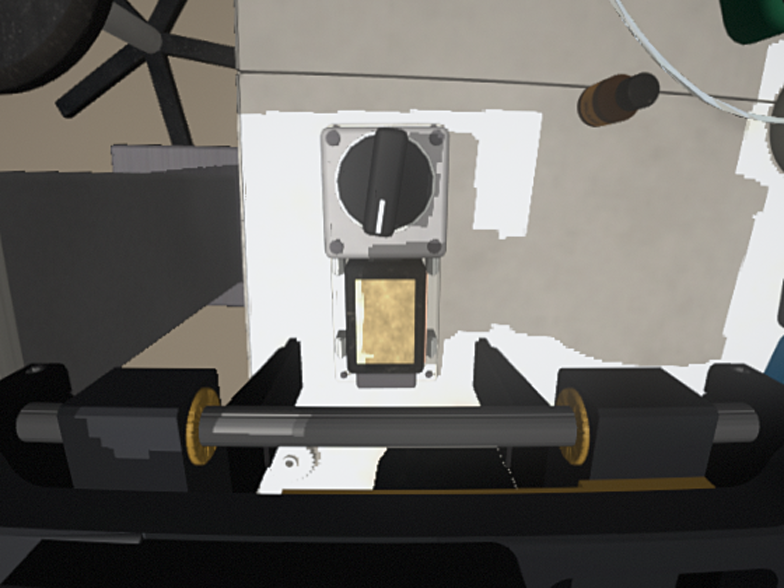

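The head lies in the nest between the lips, at px (225,275), with the jaw beyond at (271,276). The knob bar runs from px (92,280) to (168,271). Measuring bar axis and angle.

```bash
python3 - <<'E'
from h import *
import pickle
C=pickle.load(open('w5.png.pkl','rb'))
f=lambda x,y,z:atz(C,((y+.5)/1.4-.5,(x+.5)/1.4-.5),z).round(1)
print('bar',f(392,129,93),f(379,235,93),'corners',f(379,130,93),f(406,130,93),f(366,233,93),f(393,235,93))
print('line',f(384,201,93),f(380,233,93))
print('bolts',np.mean([f(*x,52) for x in [(333,136),(436,137),(336,246),(434,246)]],0))
print('skirt L R bottom',f(338,182,61),f(434,182,61))
s=env.state();print(s['eef_pos'],s['tcp_rot'])
E
```

```text
bar [434.  141.2  93. ] [430.   97.2  93. ] corners [428.6 140.6  93. ] [439.8 141.   93. ] [424.4  97.9  93. ] [436.1  97.4  93. ]
line [431.7 111.8  93. ] [430.5  98.1  93. ]
bolts [431.925 114.175  52.   ]
skirt L R bottom [408.7 118.8  61. ] [456.  120.5  61. ]
[434.86119857  46.40910062 114.68694197] [-3.14093825e+00  3.83387311e-05  1.60744886e+00]
```

```bash
python3 -m inch '[[[0,0,0],0.73,-0.5],[[0,0,0],0.73,-0.5],[[0.6,-0.08,0],0,-0.5],[[0.615,-0.08,0],0,-0.5],[[0,0,0],0,-0.5],[[0,0,0.4],0,-0.5],[[0,0,0.3],0,-0.5],[[0,0,0.1],0,-0.5],[[0,0,0],0,-0.5],[[0,0,0],0,-0.5]]'
python3 -c "
from h import *
s=env.state();print(s['eef_pos'],s['tcp_rot'],s['ft_force'],s['moment'])"
```

```text
t: 22.15
eef_pos: [432.3, 119.7, 67.5]
tcp_rot: [3.141, -0.0, 1.48]
ft_force: [0.5, 0.2, -0.1]
opening: 0.748
grip_force: 0.0
[432.3317143  119.70979583  67.5203604 ] [ 3.14074699e+00 -8.22017009e-05  1.47979161e+00] [ 0.46669122  0.17221435 -0.07862123] [ 0.00953382 -0.11455601  0.01823485]
```

```bash
python3 -m inch '[[[0,0,0.05],0,-0.5],[[0,0,0],0,1],[[0,0,0],0,1],[[0,0,0],0,1],[[0,0,0],0,1],[[0,0,0],0,1],[[0,0,0],0,1],[[0,0,0],0,1],[[0,0,0],0,1],[[0,0,0],0,1]]'
cat > st.py <<'E'
from h import *
s=env.state();print(s['t'],s['eef_pos'].__class__ and np.round(s['eef_pos'],1),'yaw',round(s['tcp_rot'][2],4),'F',np.round(s['ft_force'],1),'M',np.round(s['moment'],3),s['opening'],s['grip_force'])
E
python3 st.py
```

```text
t: 23.4
eef_pos: [432.3, 119.9, 64.0]
tcp_rot: [3.141, -0.0, 1.48]
ft_force: [3.0, -0.3, -2.7]
opening: 0.148
grip_force: 30.0
23.4 [432.3 119.9  64. ] yaw 1.48 F [ 3.  -0.3 -2.7] M [-0.108 -0.648  0.071] 0.14794400372170854 29.981390833854675
```

```bash
python3 -m inch '[[[0,0,0],0.5,1],[[0,0,0],0.5,1],[[0,0,0],0.5,1],[[0,0,0],0.5,1],[[0,0,0],0,1],[[0,0,0],0,1],[[0,0,0],0,1],[[0,0,0],0,1],[[0,0,0],0,1],[[0,0,0],0,1]]' >/dev/null; python3 st.py
python3 -m inch '[[[0,0,0],0.5,1],[[0,0,0],0.5,1],[[0,0,0],0,1],[[0,0,0],0,1],[[0,0,0],0,1],[[0,0,0],0,1],[[0,0,0],0,1],[[0,0,0],0,1],[[0,0,0],0,1],[[0,0,0],0,1]]' >/dev/null; python3 st.py
```

```text
24.65 [432.5 119.8  64. ] yaw 1.3063 F [ 6.  -1.3 -5. ] M [-0.323 -0.857 -0.123] 0.14527747557839962 29.96463418006897
25.9 [432.6 119.8  64. ] yaw 1.2191 F [ 5.  -2.1 -4. ] M [-0.391 -0.905 -0.057] 0.14397678703685482 29.966595768928528
```

```bash
python3 -m inch '[[[0,0,0],0.5,1],[[0,0,0],0.5,1],[[0,0,0],0,1],[[0,0,0],0,1],[[0,0,0],0,1],[[0,0,0],0,1],[[0,0,0],0,1],[[0,0,0],0,1],[[0,0,0],0,1],[[0,0,0],0,1]]' >/dev/null; python3 st.py
python3 -m inch '[[[0,0,0],0.5,1],[[0,0,0],0.5,1],[[0,0,0],0,1],[[0,0,0],0,1],[[0,0,0],0,1],[[0,0,0],0,1],[[0,0,0],0,1],[[0,0,0],0,1],[[0,0,0],0,1],[[0,0,0],0,1]]' >/dev/null; python3 st.py
```

```text
27.15 [432.7 119.7  64. ] yaw 1.1323 F [ 6.2 -2.7 -3.9] M [-0.437 -1.109  0.084] 0.14210889661600407 29.98935431241989
28.4 [432.8 119.7  64. ] yaw 1.0449 F [ 6.7 -3.6 -5. ] M [-0.475 -1.118  0.077] 0.14957174263409098 29.97838944196701
```

```bash
python3 -m inch '[[[0,0,0],0.5,1],[[0,0,0],0.5,1],[[0,0,0],0,1],[[0,0,0],0,1],[[0,0,0],0,1],[[0,0,0],0,1],[[0,0,0],0,1],[[0,0,0],0,1],[[0,0,0],0,1],[[0,0,0],0,1]]' >/dev/null; python3 st.py
python3 -m inch '[[[0,0,0],0.5,1],[[0,0,0],0.5,1],[[0,0,0],0,1],[[0,0,0],0,1],[[0,0,0],0,1],[[0,0,0],0,1],[[0,0,0],0,1],[[0,0,0],0,1],[[0,0,0],0,1],[[0,0,0],0,1]]' >/dev/null; python3 st.py
```

```text
29.65 [432.8 119.7  64. ] yaw 0.9564 F [ 7.5 -3.6 -4.3] M [-0.794 -0.956 -0.413] 0.14654256853308884 30.036402940750122
30.9 [432.9 119.6  64. ] yaw 0.8695 F [ 7.8 -4.6 -4.6] M [-0.826 -1.075 -0.298] 0.14569444563319212 29.96393769979477
```

The knob is pulling ahead (−0.41, −0.30): the drop is under way. Smaller steps now.

```bash
python3 -m inch '[[[0,0,0],0.3,1],[[0,0,0],0.3,1],[[0,0,0],0,1],[[0,0,0],0,1],[[0,0,0],0,1],[[0,0,0],0,1],[[0,0,0],0,1],[[0,0,0],0,1],[[0,0,0],0,1],[[0,0,0],0,1]]' >/dev/null; python3 st.py
```

```text
32.15 [432.9 119.6  64. ] yaw 0.8171 F [ 6.5 -5.1 -4.8] M [-0.901 -1.124 -0.302] 0.14774844775768564 29.96900886297226
```

```bash
python3 -m inch '[[[0,0,0],0.3,1],[[0,0,0],0.3,1],[[0,0,0],0,1],[[0,0,0],0,1],[[0,0,0],0,1],[[0,0,0],0,1],[[0,0,0],0,1],[[0,0,0],0,1],[[0,0,0],0,1],[[0,0,0],0,1]]' >/dev/null; python3 st.py
```

```text
33.4 [433.  119.5  64. ] yaw 0.7654 F [ 7.4 -5.8 -5.1] M [-1.19  -1.208 -0.151] 0.14413905908755875 29.96271461248398
```

```bash
python3 -m inch '[[[0,0,0],0.25,1],[[0,0,0],0.25,1],[[0,0,0],0,1],[[0,0,0],0,1],[[0,0,0],0,1],[[0,0,0],0,1],[[0,0,0],0,1],[[0,0,0],0,1],[[0,0,0],0,1],[[0,0,0],0,1]]' >/dev/null; python3 st.py
```

```text
34.65 [433.  119.5  64. ] yaw 0.722 F [ 7.5 -7.2 -5.5] M [-1.304 -1.232  0.006] 0.1473527430647623 29.969626665115356
```

Twist is back at zero: in the free play. A degree more toward its middle, then release and rise.

```bash
python3 -m inch '[[[0,0,0],0.2,1],[[0,0,0],0,1],[[0,0,0],0,1],[[0,0,0],0,1],[[0,0,0],0,1],[[0,0,0],0,1],[[0,0,0],0,1],[[0,0,0],0,1],[[0,0,0],0,1],[[0,0,0],0,1]]' >/dev/null; python3 st.py
```

```text
35.9 [433.  119.5  64. ] yaw 0.7046 F [ 6.6 -7.1 -5.8] M [-1.325 -1.252 -0.051] 0.14147540907301692 29.969715178012848
```

```bash
python3 -m inch '[[[0,0,0],0,-0.5],[[0,0,0],0,-0.5],[[0,0,0],0,-0.5],[[0,0,0],0,-0.5],[[0,0,0],0,-0.5],[[0,0,0],0,-0.5],[[0,0,-0.4],0,-0.5],[[0,0,-0.7],0,-0.5],[[0,0,0],0,-0.5],[[0,0,0],0,-0.5]]' >/dev/null; python3 st.py
python3 -m inch '[[[0,0,0],-1,-0.5],[[0,0,0],-1,-0.5],[[0,0,0],-1,-0.5],[[0,0,0],-1,-0.5],[[0,0,0],-1,-0.5],[[0,0,0],-1,-0.5],[[0,0,0],-1,-0.5],[[0,0,0],-1,-0.5],[[-0.5,0,0],-1,-0.5],[[-0.7,0,0],-1,-0.5]]'
python3 look.py w6.png
```

```text
37.15 [431.8 119.8 129.7] yaw 0.7034 F [ 0.6 -0.2 -1.1] M [-0.017 -0.023 -0.027] 0.7526877460603063 0.0
t: 38.4
eef_pos: [422.8, 48.1, 128.8]
tcp_rot: [-3.139, -0.0, 1.581]
ft_force: [-0.5, 0.0, -0.2]
opening: 0.752
grip_force: 0.0
38.4 [422.8  48.1 128.8] [-3.1394 -0.      1.5808]
cam [422. 123. 299.] [ 0.   -0.26 -0.96]
print_head [([214.5, 288.1], 0.7)]
nest []
nest_lip [([189.8, 320.4], 0.72), ([130.0, 287.8], 0.69)]
datum [([184.0, 289.4], 0.62)]
knob_grip [([132.3, 294.2], 0.85)]
cam_axis [([132.7, 290.1], 0.57)]
jaw []
fixture [([130.4, 288.1], 0.56)]
cam_knob [([132.4, 291.7], 0.95), ([214.8, 289.4], 0.61)]
mask rect ((292.2210388183594, 221.32833862304688), (77.71227264404297, 56.34457778930664), 87.91743469238281) 4239
```

View pics/w6.png

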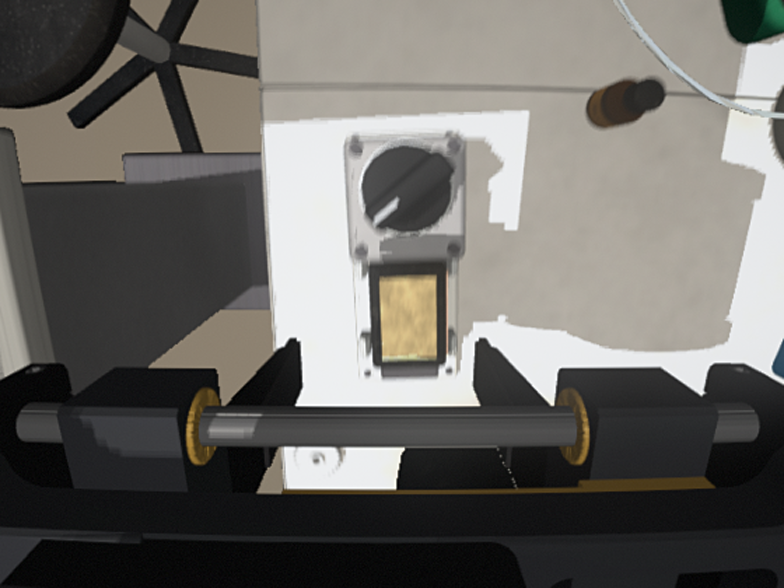

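The picture (slightly blurred by motion) shows the jaw against the head at px (264,293), and the bar turned about 50°. I check the jaw travel numerically with a still picture.

```bash
python3 -m inch '[[[0,0,0],0,-0.5],[[0,0,0],0,-0.5],[[0,0,0],0,-0.5],[[0,0,0],0,-0.5],[[0,0,0],0,-0.5],[[0,0,0],0,-0.5],[[0,0,0],0,-0.5],[[0,0,0],0,-0.5],[[0,0,0],0,-0.5],[[0,0,0],0,-0.5]]'
python3 - <<'E'
from h import *
import pickle
A=pickle.load(open('w5.png.pkl','rb'));D=eyes.read_camera('wrist')
def prof(p,ys,z,off):
    X=[[432.2+0.037*(120-y)+off,y,z] for y in ys]; q=proj(p,X).astype(np.float32)
    g=cv2.cvtColor(p['pixels'],cv2.COLOR_RGB2GRAY); return cv2.remap(g,q[:,1:2],q[:,0:1],cv2.INTER_LINEAR).ravel()
ys=np.arange(24,-16,-1.)
for off in (-6,6):
    print(off,'before',prof(A,ys,45,off).tolist()); print('   after',prof(D,ys,45,off).tolist())
yh=np.arange(86,-0,-1.)
print('head before',prof(A,yh,57,0).tolist());print('head after',prof(D,yh,57,0).tolist())
E
python3 st.py
```

```text
t: 40.2
eef_pos: [423.5, 48.4, 130.0]
tcp_rot: [3.141, 0.0, 1.576]
ft_force: [-0.5, 0.6, 0.6]
opening: 0.748
grip_force: 0.0
-6 before [189, 193, 191, 188, 186, 182, 179, 161, 97, 51, 48, 49, 51, 55, 69, 96, 105, 105, 105, 104, 103, 104, 100, 106, 202, 239, 239, 238, 237, 237, 238, 237, 237, 237, 241, 249, 146, 49, 46, 52]
   after [193, 190, 188, 185, 182, 156, 97, 63, 61, 61, 61, 61, 79, 103, 109, 107, 106, 106, 103, 126, 195, 238, 240, 238, 238, 238, 238, 237, 238, 237, 238, 238, 238, 238, 237, 237, 237, 237, 238, 242]
6 before [173, 176, 184, 192, 195, 194, 193, 147, 66, 52, 60, 60, 57, 62, 84, 102, 105, 105, 105, 105, 104, 102, 100, 154, 226, 240, 238, 238, 238, 237, 237, 237, 237, 238, 244, 211, 106, 49, 50, 55]
   after [185, 189, 191, 192, 211, 185, 91, 65, 69, 64, 60, 66, 96, 109, 108, 107, 106, 104, 103, 170, 230, 240, 238, 237, 237, 237, 238, 238, 237, 237, 237, 237, 237, 237, 237, 237, 237, 237, 238, 242]
head before [126, 127, 124, 112, 100, 74, 57, 53, 54, 53, 55, 55, 54, 55, 54, 52, 94, 175, 194, 191, 193, 199, 200, 197, 198, 205, 208, 202, 196, 194, 193, 190, 191, 192, 189, 182, 175, 171, 168, 164, 159, 162, 170, 176, 176, 178, 186, 192, 190, 190, 190, 187, 184, 181, 178, 176, 169, 165, 167, 174, 175, 172, 173, 174, 137, 61, 50, 55, 57, 57, 65, 93, 104, 105, 105, 104, 104, 104, 100, 124, 219, 241, 239, 238, 238, 238]
head after [126, 127, 122, 113, 99, 72, 52, 52, 54, 55, 55, 55, 54, 50, 87, 174, 191, 188, 191, 196, 198, 195, 197, 204, 207, 202, 196, 194, 192, 191, 190, 191, 189, 182, 174, 169, 169, 164, 160, 160, 169, 175, 175, 178, 185, 191, 189, 189, 189, 187, 185, 181, 179, 176, 170, 166, 167, 173, 175, 173, 173, 198, 201, 105, 60, 61, 63, 62, 68, 93, 107, 108, 107, 106, 105, 109, 185, 237, 239, 238, 238, 238, 237, 238, 238, 237]
40.25 [423.5  48.4 130. ] yaw 1.576 F [-0.1 -0.3  0.8] M [-0.027 -0.123  0.045] 0.7481067187305217 0.0
```

```bash
python3 - <<'E'
from h import *
import pickle
A=pickle.load(open('w5.png.pkl','rb'));D=eyes.read_camera('wrist')
def rect(p,cx,cy,z,w,h,s=4):
    gx,gy=np.meshgrid(np.arange(-w,w,1/s),np.arange(h,-h,-1/s)); q=proj(p,np.c_[(cx+gx).ravel(),(cy+gy).ravel(),np.full(gx.size,z)]).astype(np.float32)
    g=cv2.cvtColor(p['pixels'],cv2.COLOR_RGB2GRAY); return cv2.remap(g,q[:,1].reshape(gx.shape),q[:,0].reshape(gx.shape),cv2.INTER_CUBIC)
def sh(n,cx,cy,z,w,h,m=7,s=4):
    t=rect(A,cx,cy,z,w,h); I=rect(D,cx,cy,z,w+m,h+m); r=cv2.matchTemplate(I,t,cv2.TM_CCOEFF_NORMED); _,v,_,l=cv2.minMaxLoc(r)
    print(n,'dx',l[0]/s-m,'dy',-(l[1]/s-m),round(v,2))
sh('holeL',408.4,-6.6,12,4,4);sh('holeR',465.4,-4.8,12,4,4)
sh('bolt1',407,86,52,5,5);sh('bolt2',459,87.3,52,5,5)
sh('jaw far edge',436.9,0,45,12,5);sh('head label',435,46,57,20,28);sh('label near edge',435,21,57,12,4)
# bar angle
m=eyes.spot_point('knob_grip',D); print(m[0]['centre'])
E
```

```text
holeL dx 0.0 dy -0.0 0.82
holeR dx 0.0 dy -0.25 0.96
bolt1 dx 0.25 dy -0.0 0.94
bolt2 dx 0.0 dy 0.25 0.84
jaw far edge dx -0.5 dy 4.0 1.0
head label dx 0.0 dy 1.75 0.96
label near edge dx -1.0 dy 1.75 0.96
[130.8, 292.9]
```

Jaw travel is measured at about 4.1 mm (nominal 5), and the head slid 1.75 mm toward the datum. To be sure the knob is still in the play, I measure the white line's angle before and after.

```bash
python3 - <<'E'
from h import *
import pickle
A=pickle.load(open('w5.png.pkl','rb'));D=eyes.read_camera('wrist')
for n,p in (('before',A),('after',D)):
    g=cv2.cvtColor(p['pixels'],cv2.COLOR_RGB2GRAY).astype(float); s=6
    ax=np.arange(-22,22,1/s); gx,gy=np.meshgrid(ax,ax[::-1]); 
    q=proj(p,np.c_[(432+gx).ravel(),(119.6+gy).ravel(),np.full(gx.size,93)]).astype(np.float32)
    R=cv2.remap(g.astype(np.float32),q[:,1].reshape(gx.shape),q[:,0].reshape(gx.shape),cv2.INTER_CUBIC)
    m=((R>130)&(np.hypot(gx,gy)<20)).astype(np.uint8); k,l,st,c=cv2.connectedComponentsWithStats(m)
    for i in range(1,k):
        if st[i,4]<120: continue
        X=np.c_[gx[l==i],gy[l==i]]; mu=X.mean(0); w,V=np.linalg.eigh(np.cov((X-mu).T)); v=V[:,1]; v=v if v@mu>0 else -v
        print(n,st[i,4],mu.round(1),'cw of -y',round(float(np.arctan2(-v[0],-v[1])),3),'elong',np.sqrt(w[1]/w[0]).round(1),'radial',round(float(np.arctan2(-mu[0],-mu[1])),3))
# compare jaw side-by-side: label-to-jaw far edge dist
E
```

```text
before 1090 [ -1.8 -13.5] cw of -y 0.107 elong 5.4 radial 0.131
after 360 [19.3  0.8] cw of -y -0.046 elong 9.4 radial -1.611
after 1162 [-10.3  -8.9] cw of -y 0.863 elong 5.0 radial 0.859
after 426 [ 15.1 -11.7] cw of -y 0.647 elong 8.7 radial -0.911
```

The knob reads 0.756 rad clockwise of its start, the same as when I released it, and inside the free play; the twist was about 0 there. The head is against the datum, clamped, and the gripper is clear. Handing in.

```bash
python3 -c "
from h import *
print(env.job_done())"
```

```text
the job is handed in; nothing more can be done
None
```

I laid the print head in the nest and turned the knob about 0.76 rad clockwise until the jaw snapped shut, then let go and handed the job in at about 40 s. The measured jaw travel was about 4.1 mm against the nominal 5, but the twist at release was near zero, as it should be in the notch's free play.

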